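# Sort stirrer mounts by firmness

### The arm

A 6-joint arm with a two-finger parallel gripper is mounted at the origin on the work surface. World frame = base frame: x ahead of the robot, y to its left, z up, the work surface at z = 0. Lengths are in m, angles in rad, forces in N, time in s.
With the tool pointing down it reaches from about 0.35 to 0.8 m from the base axis. Payload 7.3 kg.
Tool frame: the origin (TCP) lies between the finger pads; the fingertips stand 25 mm ahead of it and the grasp point (between the pads) lies 6 mm ahead of it (r.tip_extent is the distance from the TCP to the fingertips, in m); z points along the fingers, y is the direction in which the jaws open and shut (so a half turn about z gives the same grasp; the last joint's range is limited). The gripper opens to 85 mm and grips with 20 to 120 N. Pads are 22 mm wide; open, the fingers measure 114 mm over their backs; the gripper's body (76 mm by 85 mm) begins 54 mm behind the grasp point. The pads swing forward as they close: fully open they stand 13 mm farther back than shut.
Start: joints at [-1.26, 0.342, 1.524, -0, 1.275, -0.146], TCP at [0.232, -0.471, 0.256] pointing down, gripper open.
Joint ranges: [-2.53, 2.53], [-0.77, 2.02], [0.04, 2.7], [-1, 4.14], [0.28, 2.66], [-3.11, 3.11]. Speed limits (rad/s): [2.57, 2.57, 3.14, 3.14, 3.14, 3.14].

### API

Orientations are given as a unit quaternion [x, y, z, w].
In Python, from workcell import r, command_gripper, optics gives the robot as it stands. The module is installed in compiled form; this text tells all that it offers. Calls block until the motion is done:
- r.reach(position, orientation): joint-space move of the TCP to a pose.
- r.move_straight(position, orientation=None, speed=0.15, max_force=None): straight line of the TCP; orientation=None keeps the orientation; speed is the mean speed in m/s. With max_force (N) it stops when the force on the tool has changed by that much, and returns True; else False.
- r.movej(angles): joint-space move.
- command_gripper(opening, force=None): finger opening in m; force is the grip in N (None keeps the last); returns when the fingers have stopped.
- r.hold(seconds).
- r.solve_ik(position, orientation): joint angles nearest the present ones, or None.
- r.read_state(): the state.
- optics.get_image(name): name is "scene" or "top" or "wrist"; returns (picture, depth): 420x560x3 uint8, red, green, blue; 420x560 float32, m along the optical axis (not along the pixel's ray), 0 where there is no reading.
- optics.camera_model(name): a dict with "K" (3x3 intrinsics, pixels), "R" (3x3) and "t" (3): a world point X has camera coordinates R X + t; the wrist camera has in their place "tool_from_camera" (4x4, takes a point from camera to tool coordinates, whose origin is the TCP and whose axes are the flange's). Camera axes: x right, y down, z forward; pixel columns grow to the right and rows downward; lengths in m; the calibration is good to about 2 mm. A picture is of the moment at which its call begins: read the wrist's pose just before it. camera_model takes no time and is no camera call.
A pose or a line that the arm cannot do raises r.PlanningError and nothing moves.
- r.finish_job(): hands the job in, once; it reports no verdict.
The state is a dict: "time_s": time; "joint_positions": joint angles; "dq": joint speeds; "tau": joint torques, N m; "eef_pos": TCP position; "eef_rot": TCP orientation; "contact_force": force on the tool from outside, world axes, zero at the start; "torque": the same for the moment, N m; "grip_width": finger opening in m.
Only numpy, scipy, OpenCV 4.12 (cv2) and the standard library are available. Lean on these libraries where they do the work, as an engineer would, in place of code of your own. Each camera call takes 0.05 s, during which the arm holds its last target.

### The job

Three rubber mounts taken off a stirrer lie on the bench. Squeeze each gently across its two steel plates to feel whether its rubber is still firm or has gone soft, never so hard that it tears, and put it where it belongs: firm ones set down inside the steel tray, lying on their plate edges as they do now, soft ones inside the round white tub. Lower them in rather than dropping them, and leave everything else on the bench where it is.

Things in the scene. Friction and masses are not known exactly. Their poses are not given: they have to be found in the camera images.
- mount_a_mid (a point): centre of a rubber mount; x axis level, plate to plate; z up. All three mounts look alike: two bright square steel plates, 40 x 40 x 4 mm, joined by a red-brown round rubber core 31 mm across; 48 mm long over the plates' outer faces, about 140 g. Each lies with the lower edges of both plates on the bench, so its centre is 20 mm above what it lies on. Squeeze and carry by the plates' outer faces
- mount_b_mid (a point): centre of a rubber mount; x axis level, plate to plate; z up. Any mount squeezed along x shortens like a spring: firm rubber by about 1 mm for every 7 N, rubber gone soft by about 1 mm for every 1.7 N, with a stop at 12 mm. Only squeezing tells which is which; there is at least one of each kind
- mount_c_mid (a point): centre of a rubber mount; x axis level, plate to plate; z up. A squeeze of more than 40 N by each finger on any mount tears its rubber; 8 to 20 N is plenty to feel it and to carry it
- tray: shallow steel tray, fixed: 170 (its x) x 210 (its y) mm outside, walls 5 mm thick and 22 mm high, floor 5 mm thick. Origin at the centre of its underside, z up. It stands to the left or the right of the mounts
- tub: round white plastic tub, fixed: 160 mm across at the foot, 176 mm at the rim, 45 mm high, walls 4 mm, floor 5 mm thick. Origin at the centre of its underside. It stands on the other side of the mounts
- jar: white plastic jar with a blue lid, 42 mm across, 52 mm high, among the mounts; origin at the centre of its underside; leave it alone
- weight: brass weight with a knob, 30 mm across, 40 mm high; origin at the centre of its underside; leave it alone
- bosshead: aluminium clamp block, 22 x 34 x 26 mm, with a short thumbscrew; origin at the centre of its underside; leave it alone
- wrench: steel wrench lying flat beyond the mounts; origin at the centre of its underside; leave it alone
- vial_white: small white plastic bottle with a blue cap, 40 mm across, 70 mm high, beyond the mounts to the left; origin at the centre of its underside; leave it alone
- vial_amber: small amber glass bottle with a black cap, 40 mm across, 70 mm high, beyond the mounts to the right; origin at the centre of its underside; leave it alone
There are look-alikes about, which are no part of the job. What is shaped like the part that bears mount_b_mid but green or pink is not meant. What is shaped like the part that bears mount_a_mid but pink or turquoise is not meant.

How it is judged:
By the outcome, as a careful person would: the job done as asked, in the order asked, and still so for the second after the job is handed in, with the robot touching nothing.
It also fails if it takes over 64 s, if anything falls off the work surface, if the arm or the gripper's body presses on something with over 40 N, if the wrist force passes 120 N, or if a joint passes its speed limit or range.

## Working session

There is one attempt and no reset: what is moved stays moved. The work goes in short steps, each a Python script; the robot and the scene stay as the last script left them, time stands still between calls to the robot, and variables do not carry over. Pictures are saved under pics/ and viewed, and the job is handed in when it is done.

```bash
mkdir -p pics
python3 - <<'E'
from workcell import r, optics
import cv2,numpy as np
for n in ["scene","top","wrist"]:
    p,d=optics.get_image(n); cv2.imwrite(f"pics/{n}0.png",p[:,:,::-1]); np.savez(f"pics/{n}0.npz",p=p,d=d)
    m=optics.camera_model(n); print(n,{k:np.round(np.array(v),3).tolist() for k,v in m.items() if not isinstance(v,str)})
s=r.read_state(); print(s["time_s"],s["eef_pos"],s["eef_rot"],s["grip_width"],r.tip_extent)
E
```

```text
scene {'K': [[439.986, 0.0, 272.429], [0.0, 439.986, 205.467], [0.0, 0.0, 1.0]], 'R': [[0.791, 0.612, -0.005], [0.457, -0.596, -0.66], [-0.407, 0.52, -0.751]], 't': [-0.459, -0.224, 1.14]}
top {'K': [[495.284, 0.0, 278.893], [0.0, 495.284, 214.895], [0.0, 0.0, 1.0]], 'R': [[0.003, -1.0, 0.029], [-0.983, -0.009, -0.186], [0.186, -0.028, -0.982]], 't': [-0.017, 0.582, 1.094]}
wrist {'K': [[340.76, 0.0, 286.717], [0.0, 340.76, 210.848], [0.0, 0.0, 1.0]], 'tool_from_camera': [[-0.0, -0.961, -0.277, 0.07], [1.0, -0.0, 0.0, -0.001], [-0.0, -0.277, 0.961, -0.117], [0.0, 0.0, 0.0, 1.0]]}
0.15 [ 0.23151299 -0.47092279  0.25578368] [ 9.74030467e-01  2.26416245e-01 -4.34549924e-05 -5.76111906e-04] 0.08529290112155065 0.025
```

View pics/top0.png

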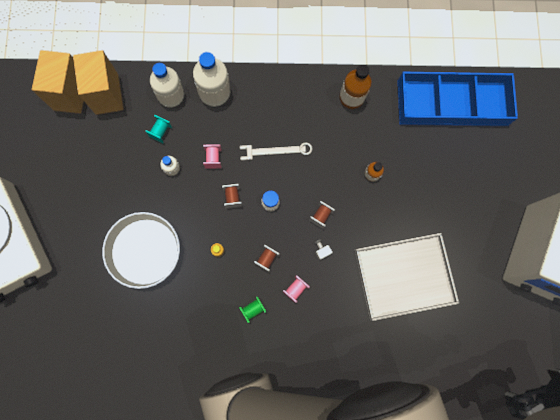

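View pics/scene0.png

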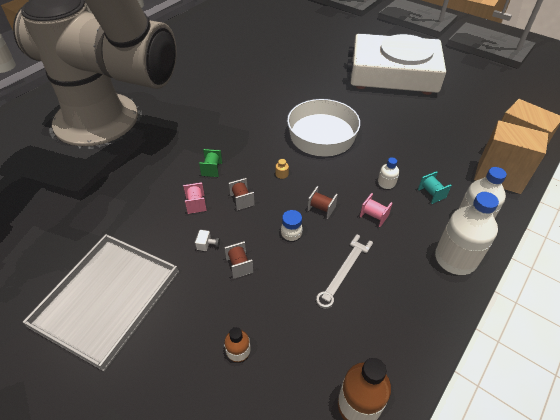

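View pics/wrist0.png

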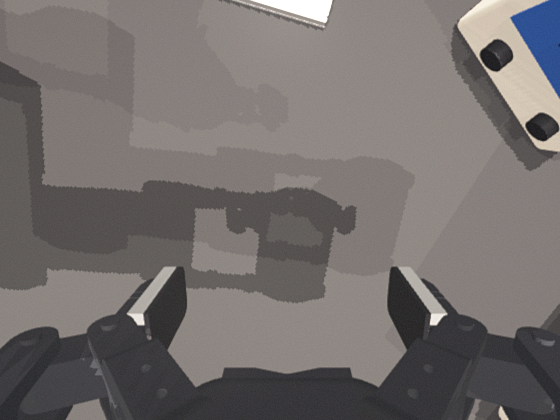

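The top view shows the candidates:
- **Red-brown mounts (wanted):** (232,195), (322,213) and (266,257).
- **Look-alikes (not wanted):** pink at (212,155) and (296,289), turquoise at (158,127), green at (252,310).
- **Containers:** the tray is at (407,277), on the right, and the tub at (142,250), on the left.

I choose the three red-brown ones and will check them in a close crop and by triangulation.

```bash
cat > h.py <<'E'
import numpy as np, cv2
from workcell import r, command_gripper, optics
from scipy.spatial.transform import Rotation as Ro
def cam(n, st=None):
    m=optics.camera_model(n); K=np.array(m["K"])
    if n!="wrist":
        R=np.array(m["R"]);t=np.array(m["t"]); return K,R,t
    T=np.eye(4); T[:3,:3]=Ro.from_quat(st["eef_rot"]).as_matrix(); T[:3,3]=st["eef_pos"]
    C=np.linalg.inv(T@np.array(m["tool_from_camera"])); return K,C[:3,:3],C[:3,3]
def ray(c,uv):
    K,R,t=c; uv=np.atleast_2d(uv).astype(float)
    d=np.c_[uv,np.ones(len(uv))]@np.linalg.inv(K).T@R
    return -R.T@t, d
def onz(c,uv,z):
    o,d=ray(c,uv); return o+d*((z-o[2])/d[:,2])[:,None]
def tri(cs,uvs):
    A=np.zeros((3,3));b=np.zeros(3);L=[]
    for c,uv in zip(cs,uvs):
        o,d=ray(c,uv);d=d[0]/np.linalg.norm(d[0]);P=np.eye(3)-np.outer(d,d);A+=P;b+=P@o;L.append((P,o))
    x=np.linalg.solve(A,b); return x,[np.linalg.norm(P@(x-o)) for P,o in L]
def cloud(c,d):
    K,R,t=c; v,u=np.indices(d.shape); P=np.stack([(u-K[0,2])/K[0,0]*d,(v-K[1,2])/K[1,1]*d,d],-1)
    return (P-t)@R
def brown(p):
    h=cv2.cvtColor(p,cv2.COLOR_RGB2HSV); H,S,V=[h[...,i].astype(int) for i in range(3)]
    return (((H<10)|(H>174))&(S>110)&(V>25)&(V<190)).astype(np.uint8)
def blobs(m,lo,hi):
    n,l,s,c=cv2.connectedComponentsWithStats(m); return [(c[i],s[i,4],l==i) for i in range(1,n) if lo<s[i,4]<hi]
def down(yaw): # tool z down, tool y axis (jaws) along world direction yaw
    y=np.array([np.cos(yaw),np.sin(yaw),0]);z=np.array([0,0,-1.]);x=np.cross(y,z)
    return Ro.from_matrix(np.c_[x,y,z]).as_quat()
E
python3 - <<'E'
from h import *
B={}
for n in ["top","scene"]:
    f=np.load(f"pics/{n}0.npz");p,d=f["p"],f["d"]; c=cam(n); X=cloud(c,d)
    B[n]=[(k,a) for k,a,m in blobs(brown(p),40,800)]
    for k,a in B[n]: print(n,k.round(1),a,onz(c,k,.022).round(3)[0],X[int(k[1]),int(k[0])].round(3))
    # plates/tops by depth
    if n=="top":
        for k,a in B[n]:
            P=X.reshape(-1,3); q=onz(c,k,.022)[0]
            s=P[(np.linalg.norm(P[:,:2]-q[:2],axis=1)<.042)&(P[:,2]>.012)&(P[:,2]<.06)]
            R=cv2.minAreaRect((s[:,:2]*1000).astype(np.float32)); print(" rect",R,s[:,2].max(),len(s))
for a in B["top"]:
    for b in B["scene"]:
        x,e=tri([cam("top"),cam("scene")],[a[0],b[0]])
        if max(e)<.006: print(a[0].round(),b[0].round(),x.round(4),np.round(e,4))
p=np.load("pics/top0.npz")["p"]; cv2.imwrite("pics/crop.png",cv2.resize(p[130:330,190:370,::-1],None,fx=3,fy=3))
E
```

```text
top [231.3 194.4] 192 [0.637 0.099 0.022] [0.635 0.099 0.034]
top [322.  213.3] 187 [ 0.593 -0.118  0.022] [ 0.591 -0.116  0.038]
top [266.4 257.7] 202 [0.486 0.014 0.022] [0.486 0.015 0.036]
 rect ((634.9963989257812, 99.56227111816406), (49.02036666870117, 39.52446746826172), 8.320240020751953) 0.04694624017557483 316
 rect ((590.955322265625, -115.73001861572266), (39.03571701049805, 50.07094192504883), 57.89651870727539) 0.04374592114987494 313
 rect ((485.3380126953125, 14.97974967956543), (38.83926010131836, 48.5066032409668), 60.13842010498047) 0.04665576991893253 304
scene [239.2 188.9] 156 [0.474 0.022 0.022] [0.481 0.014 0.037]
scene [320.3 201.1] 249 [0.631 0.099 0.022] [0.635 0.09  0.032]
scene [236.9 255.1] 239 [ 0.582 -0.111  0.022] [ 0.588 -0.118  0.036]
[231. 194.] [320. 201.] [0.6344 0.0975 0.0263] [0.0024 0.0024]
[322. 213.] [237. 255.] [ 0.5898 -0.117   0.0359] [0.0007 0.0007]
[266. 258.] [239. 189.] [0.4837 0.0135 0.0362] [0.0009 0.0009]
```

View pics/crop.png

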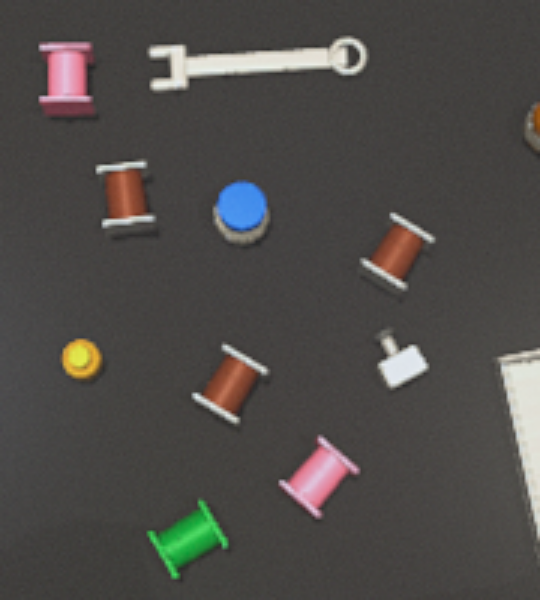

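The close crop confirms the choice: three red-brown mounts with bright plates at crop (125,193), (397,250) and (230,385). The pink and green ones are excluded. Triangulated heights of 26–36 mm fit cores at 20–36 mm, and the 39x49 mm rectangles match the given size. Next I locate the tray and tub from both views.

Run:
```python
from h import *
from scipy.optimize import least_squares
for n in ["top","scene"]:
    f=np.load(f"pics/{n}0.npz");p,d=f["p"],f["d"]; c=cam(n); X=cloud(c,d).reshape(-1,3)
    q=onz(cam("top"),[407,277],.02)[0]; 
    s=X[(np.linalg.norm(X[:,:2]-q[:2],axis=1)<.16)]
    t=s[(s[:,2]>.013)&(s[:,2]<.03)]
    R=cv2.minAreaRect((t[:,:2]*1000).astype(np.float32)); print(n,"tray",R,"rim z",np.percentile(t[:,2],[50,90,98]))
    i=s[np.linalg.norm(s[:,:2]-np.array(R[0])/1000,axis=1)<.06]; print(" floor z",np.median(i[:,2]),i[:,2].max())
    q=onz(cam("top"),[142,250],.045)[0]
    s=X[(np.linalg.norm(X[:,:2]-q[:2],axis=1)<.11)]
    t=s[(s[:,2]>.038)&(s[:,2]<.055)]
    (x,y),rad=cv2.minEnclosingCircle((t[:,:2]*1000).astype(np.float32))
    g=least_squares(lambda v:np.hypot(t[:,0]-v[0],t[:,1]-v[1])-v[2],[q[0],q[1],.086],loss="soft_l1",f_scale=.003).x
    i=s[np.linalg.norm(s[:,:2]-g[:2],axis=1)<.05]
    print(n,"tub",x,y,rad,g,np.percentile(t[:,2],[50,98]),"floor",np.median(i[:,2]))
    for m in [(.635,.0995),(.591,-.1157),(.4853,.015)]:
        t=X[(np.linalg.norm(X[:,:2]-m,axis=1)<.042)&(X[:,2]>.012)&(X[:,2]<.06)]; R=cv2.minAreaRect((t[:,:2]*1000).astype(np.float32))
        b=X[(np.linalg.norm(X[:,:2]-m,axis=1)<.06)&(X[:,2]<.012)]
        print(n,m,np.round(R[0],1),np.round(R[1],1),round(R[2],1),"top z",np.percentile(t[:,2],97).round(4),"bench",np.median(b[:,2]).round(4))
T=[(.635,.0995,8.3),(.591,-.1157,-32),(.4853,.015,-30)]
for x,y,a in T:
    for s in (0,180): print(a+s,np.round(r.solve_ik([x,y,.03],down(np.radians(a+s))),2))
```

```text
top tray ((446.8199157714844, -315.76336669921875), (169.89404296875, 211.9259796142578), 11.126550674438477) rim z [0.02094682 0.02410324 0.02592375]
 floor z 0.004553836731319368 0.012198336025114937
top tub 501.6377258300781 303.5312194824219 87.9944839477539 [0.50157627 0.30295675 0.08485565] [0.04321772 0.04861271] floor 0.004445767163913473
top (0.635, 0.0995) [635.   99.6] [49.  39.5] 8.3 top z 0.0414 bench -0.0004
top (0.591, -0.1157) [ 591.  -115.7] [39.  50.1] 57.9 top z 0.0416 bench -0.0003
top (0.4853, 0.015) [485.3  15. ] [38.8 48.5] 60.1 top z 0.0413 bench -0.0005
scene tray ((445.7922668457031, -315.6930236816406), (172.82797241210938, 210.3777618408203), 10.90565299987793) rim z [0.02030079 0.02253192 0.02358482]
 floor z 0.004729738956400224 0.008949528132410966
scene tub 500.9815368652344 302.5836486816406 88.86737823486328 [0.50215509 0.30225559 0.08496601] [0.04354602 0.04720849] floor 0.005577109015712024
scene (0.635, 0.0995) [634.4  99.2] [49.4 41.8] 7.8 top z 0.0411 bench 0.0003
scene (0.591, -0.1157) [ 590.7 -115.9] [40.  50.3] 58.2 top z 0.041 bench 0.0001
scene (0.4853, 0.015) [486.2  14.4] [40.3 51.5] 58.5 top z 0.041 bench 0.0003
8.3 [ 0.04  0.79  1.41 -0.    0.94 -0.11]
188.3 [ 0.04  0.79  1.41 -0.    0.94  3.03]
-32 [-0.32  0.73  1.54 -0.    0.87  0.24]
148 [-0.32  0.73  1.54 -0.    0.87 -2.9 ]
-30 [-0.13  0.59  1.88 -0.    0.67  0.4 ]
150 [-0.13  0.59  1.88 -0.    0.67 -2.75]
```

Both views agree within about 1 mm on the mounts (tops at 41 mm, bench at 0), on the tray (170x211 mm, yaw 11°, floor at 4.6 mm) and on the tub (88 mm rim radius, floor at 5 mm). I'll start with the nearest mount and squeeze it in gentle steps.

```bash
cat >> h.py <<'E'
M={"m1":(.6348,.0994,8.1),"m2":(.5909,-.1158,-32),"m3":(.4856,.0148,-30.3)}
def st(): 
    s=r.read_state(); return round(s["time_s"],2),s["eef_pos"].round(4) if hasattr(s["eef_pos"],'round') else s["eef_pos"],round(s["grip_width"]*1000,2),np.round(s["contact_force"],1)
def pick(k,z=.030):
    x,y,a=M[k];q=down(np.radians(a))
    command_gripper(.072,20)
    r.reach([x,y,.13],q)
    print(k,"down hit:",r.move_straight([x,y,z],q,speed=.12,max_force=15),st())
    for w in (.052,.049,.046,.043,.040):
        command_gripper(w,20); print(w,st())
        if r.read_state()["grip_width"]>w+.002: break
def place(x,y,a,z=.037):
    q=down(np.radians(a)); p=r.read_state()["eef_pos"]
    r.move_straight([p[0],p[1],.14],speed=.15); print("lifted",st())
    r.reach([x,y,.13],q); print("above",st())
    print("hit",r.move_straight([x,y,z],q,speed=.08,max_force=6),st())
def release():
    p=r.read_state()["eef_pos"]
    command_gripper(.064,20); print("open",st())
    r.move_straight([p[0],p[1],.14],speed=.2)
E
python3 - <<'E'
from h import *
pick("m3")
E
```

```text
m3 down hit: False (3.45, array([0.4861, 0.0147, 0.0305]), 72.26, array([-0. , -0.1,  0.6]))
0.052 (3.78, array([0.4858, 0.0148, 0.0304]), 51.89, array([ 0.1, -0.5, -0.2]))
0.049 (4.0, array([0.4856, 0.0148, 0.0301]), 49.06, array([-0. ,  0.5,  0.3]))
0.046 (4.22, array([0.4857, 0.0148, 0.0302]), 46.15, array([0.1, 0.2, 3.7]))
0.043 (4.43, array([0.4859, 0.0148, 0.0305]), 43.1, array([-1.4, -0.1,  7.3]))
0.04 (4.65, array([0.486 , 0.0148, 0.031 ]), 40.37, array([-2. , -0.4, 11.9]))
```

Mount 3 closed to 40.4 mm within the 20 N limit, where firm rubber would have stalled near 45 mm. It is soft, so it goes in the tub.

Run:
```python
from h import *
place(.5015,.303+.030,0,z=.0365)
p,d=optics.get_image("wrist"); cv2.imwrite("pics/w1.png",p[:,:,::-1]); print(st())
```

```text
lifted (5.53, array([0.4853, 0.0149, 0.1391]), 40.35, array([-0.4,  0.8, -1.5]))
above (6.74, array([0.5018, 0.3318, 0.1297]), 40.06, array([ 1. ,  0. , -2.1]))
hit False (8.06, array([0.5018, 0.3332, 0.037 ]), 40.45, array([-1.1,  0.3, -0.5]))
(8.11, array([0.5018, 0.3332, 0.0371]), 40.23, array([ 0.9,  0.9, -1.2]))
```

View pics/w1.png

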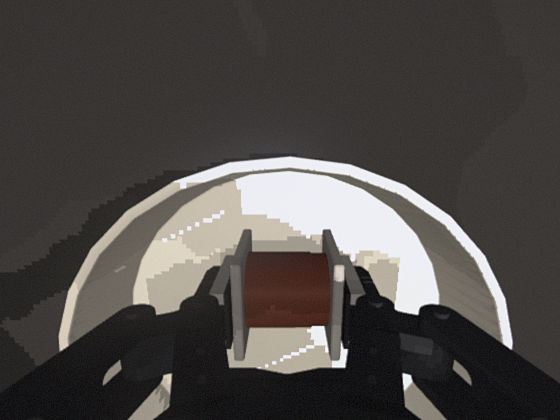

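The wrist view shows the mount at (288,290), held square between the pads and inside the tub rim, just above the floor. I'll creep down to contact and release.

Run:
```python
from h import *
p=r.read_state()["eef_pos"]
print(r.move_straight([p[0],p[1],.032],speed=.02,max_force=4),st())
release()
pick("m2")
```

```text
True (8.32, array([0.5021, 0.3334, 0.0355]), 40.21, array([ 0.5, -0. ,  3.1]))
open (8.68, array([0.5012, 0.3329, 0.0344]), 63.79, array([0.4, 0.2, 0.4]))
m2 down hit: False (12.26, array([ 0.5915, -0.1159,  0.0307]), 72.0, array([-0.1, -0.3, -0.2]))
0.052 (12.59, array([ 0.5911, -0.1158,  0.0304]), 51.94, array([0.4, 0.3, 0.6]))
0.049 (12.81, array([ 0.5909, -0.1158,  0.0301]), 49.24, array([ 0.3, -0.1,  0.1]))
0.046 (13.03, array([ 0.5911, -0.1159,  0.0303]), 46.21, array([-0.2,  0.2,  3. ]))
0.043 (13.24, array([ 0.5911, -0.1159,  0.0305]), 44.84, array([-1.1, -0.2,  4.5]))
0.04 (13.46, array([ 0.5911, -0.1159,  0.0305]), 44.97, array([-1.6,  0.6,  4.2]))
```

Mount 2 stalls at 44.9 mm at 20 N, so it is firm and goes in the tray.

Run:
```python
from h import *
a=np.radians(11); yv=np.array([-np.sin(a),np.cos(a)]); t=np.array([.4463,-.3157])
x,y=t-.05*yv
place(x,y,11,z=.0365)
print(r.move_straight([x,y,.031],speed=.02,max_force=4),st())
p,d=optics.get_image("wrist"); cv2.imwrite("pics/w2.png",p[:,:,::-1])
```

```text
lifted (14.34, array([ 0.5904, -0.1156,  0.1388]), 44.23, array([-0.6, -0.4, -1.1]))
above (15.47, array([ 0.4561, -0.3641,  0.1295]), 44.63, array([ 0.9,  0.2, -1.1]))
hit False (16.79, array([ 0.4561, -0.3651,  0.0371]), 44.58, array([ 0. , -0.4, -1.3]))
True (17.02, array([ 0.4563, -0.3653,  0.0354]), 44.37, array([ 0.1, -0.1,  5. ]))
```

View pics/w2.png

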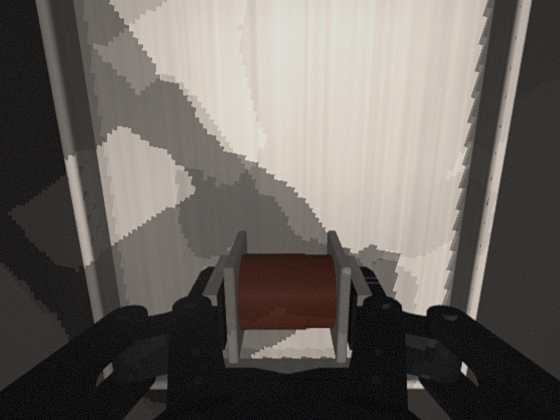

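The mount at (288,290) sits between the tray's two side walls, square to them and touching the floor. I'll release it and take the last one.

Run:
```python
from h import *
release()
pick("m1")
```

```text
open (17.39, array([ 0.4556, -0.3646,  0.0341]), 64.18, array([-0.6, -0.2, -0.1]))
m1 down hit: False (21.11, array([0.6354, 0.0993, 0.0308]), 71.81, array([0.2, 0.2, 1.3]))
0.052 (21.44, array([0.635 , 0.0994, 0.0304]), 51.97, array([ 0.2, -0.4,  0.1]))
0.049 (21.66, array([0.6348, 0.0994, 0.0301]), 48.93, array([0.2, 0.4, 0.2]))
0.046 (21.88, array([0.6349, 0.0994, 0.0303]), 46.49, array([-1.4,  0.1,  2.8]))
0.043 (22.09, array([0.635 , 0.0994, 0.0305]), 44.94, array([-1.4,  0.5,  5. ]))
0.04 (22.31, array([0.6349, 0.0994, 0.0305]), 44.83, array([-2.2, -0.3,  6.2]))
```

Mount 1 stalls at 44.8 mm, so it is firm too and goes in the tray's other slot.

Run:
```python
from h import *
a=np.radians(11); yv=np.array([-np.sin(a),np.cos(a)]); t=np.array([.4463,-.3157])
x,y=t+.045*yv
place(x,y,11,z=.0365)
print(r.move_straight([x,y,.031],speed=.02,max_force=4),st())
release()
r.reach([.3,-.45,.3],down(np.radians(-60)))
for n in ["scene","top"]:
    p,d=optics.get_image(n); cv2.imwrite(f"pics/{n}1.png",p[:,:,::-1]); np.savez(f"pics/{n}1.npz",p=p,d=d)
print(st())
```

```text
lifted (23.19, array([0.6342, 0.0994, 0.1387]), 44.41, array([-0.4,  0.3, -1.7]))
above (24.74, array([ 0.4383, -0.271 ,  0.13  ]), 44.78, array([ 0.2, -0.1, -1.2]))
hit False (26.06, array([ 0.438 , -0.2718,  0.037 ]), 44.38, array([ 0.8, -0. , -1. ]))
True (26.27, array([ 0.4382, -0.2719,  0.0354]), 44.5, array([-0.5,  0.2,  3.4]))
open (26.6, array([ 0.4375, -0.2713,  0.0345]), 63.89, array([ 0.2, -1.3, -0.9]))
(28.45, array([ 0.3006, -0.449 ,  0.2986]), 63.87, array([ 0.7, -0.1,  0.3]))
```

View pics/top1.png

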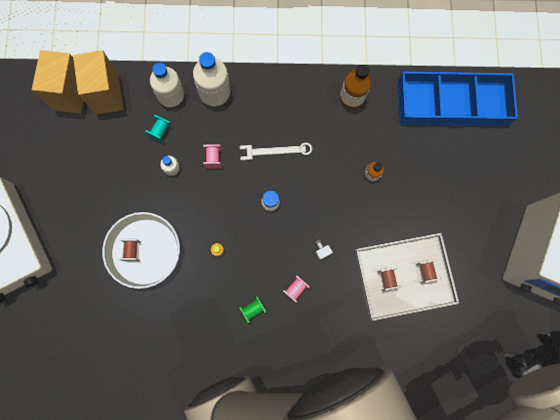

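View pics/scene1.png

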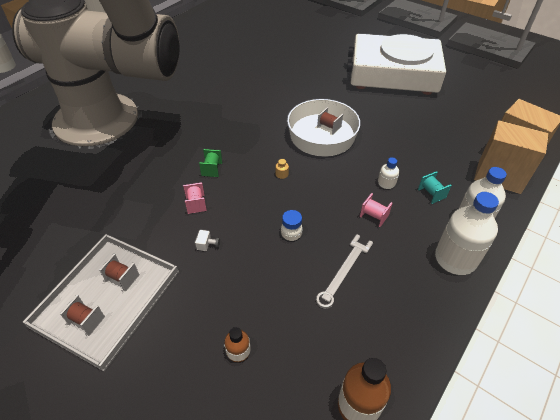

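The top view shows two mounts in the tray at (389,279) and (429,271), and one in the tub at (130,250). All are lying on their plate edges, and everything else is at its earlier pixels. I'll check the heights and hand in.

Run:
```python
from h import *
f=np.load("pics/top1.npz"); X=cloud(cam("top"),f["d"]).reshape(-1,3)
for m in [(.438,-.272),(.456,-.365),(.5015,.333)]:
    t=X[(np.linalg.norm(X[:,:2]-m,axis=1)<.036)&(X[:,2]>.022)]; R=cv2.minAreaRect((t[:,:2]*1000).astype(np.float32))
    print(np.round(R[0],1),np.round(R[1],1),np.percentile(t[:,2],97).round(4))
r.finish_job()
```

```text
[ 439. -271.] [47.8 40. ] 0.0469
[ 457.2 -364.9] [47.9 40.5] 0.0459
[502.  332.9] [39.7 47.9] 0.0462
the job is handed in; nothing more can be done
```

All three mounts are sorted and the job is handed in, at about 28.5 s of the 64 s allowed. The grip was limited to 20 N throughout.

| Mount, start position (x, y in m) | Width when squeezed | Verdict | Placed in |
|---|---|---|---|
| (0.486, 0.015) | closed to 40.4 mm, no stall | soft | tub |
| (0.591, −0.116) | stalled at 44.9 mm | firm | tray |
| (0.635, 0.099) | stalled at 44.8 mm | firm | tray |

Each mount was lowered until it touched the floor and then released. The last depth check shows each one on its plate edges, with tops at about 46 mm (a 5 mm floor plus 40 mm plates) and lengths back to about 48 mm. By eye in both pictures the other items had not moved. No check failed or disagreed, and `finish_job` gave no verdict.

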